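# Hang the gap gauge on the rail and slide its blade between the sensor plates

## Task

Take the gap gauge by its blue handle out of the wooden stand, hook it over the empty stretch of the steel rail with its blade's rounded nose towards the copper plates, and slide it along the rail so that the blade enters between the two sprung plates and drags on both. Stop when the blue saddle lies between the two orange bands on the rail, still seated on the rail, and finish while holding the handle there, gripped and still. Leave the microphone stand, wooden box, jar and screwdriver where they are.

Things in the scene. Friction and masses are not known exactly. Their poses are not given: they have to be found in the camera images.
- hanger_grip (a point): Centre of the gauge's upright blue handle: a bar 16 mm (x) by 24 mm (y), 50 mm tall (z), with a white stripe, free on all sides; 40 mm above hanger_seat. Grip it from above, best across its 24 mm (fingers on its two y faces).
- hanger_seat (a point): Point of the gauge that lies on the rail's axis when seated. Axes: z up, y the way the blade's nose points (along the rail), x across. Above it an inverted V roof (the blue saddle, 40 mm long in y, 45 degree faces) centres itself on the rail; below, a channel 25 mm wide, open downwards, between a short leg (x = -15.5 mm, reaching 13.5 mm below) and the blade (x = +12 mm).
- hanger: The gap gauge, about 0.14 kg (0.10 to 0.19), origin and axes as hanger_seat. Its steel blade is 5 mm thick, mid-plane at x = +14.5 mm, from z = -2 to -85 mm; below z = -30 mm it runs from y = -20 mm to the rounded nose at y = +47.5 mm. It is lowered straight down over the rail.
- stand: Wooden parking stand, 80 x 110 mm, 57 mm tall, fixed. The gauge stands upright in it at the start, both with the same axes: the blade's lower 42 mm are in a slot 6 mm wide, open upwards; lift straight up by 50 mm or more to free it. Origin on the bench straight below hanger_seat.
- rail_axis (a point): Middle of the axis of the horizontal steel rail (12 mm diameter, 400 mm long, axis 150 mm above the bench, fixed). y runs along the rail towards the plates' half, x across, z up. 20 mm square posts at both ends (y = -200 and +200 mm), up to 6 mm above the axis. From y = -150 to -60 mm it is always free for hooking; the blade then hangs on the rail's +x side.
- mark (a point): Point on the rail's axis midway between two orange bands (each 8 mm wide, inner edges 44 mm apart): where hanger_seat must stop. It and the plates lie 30 to 90 mm along y from rail_axis. Axes as rail_axis. With the gauge here the blade's nose is 40 mm past the start of the plates' flat part.
- clamp: Stand of the two sprung copper plates, fixed; origin on the bench below mark, same axes. The upright plates face each other about the plane x = +14.5 mm, 70 to 115 mm above the bench: flat from y = +7 to +55 mm, with lips flared to about 12 mm off the plane, back to y = -10 mm. Outer uprights are 120 mm tall.
- plate_near (a joint): Opening travel (m) of the sprung copper plate on the -x side: 0 at rest (0.75 mm off the blade's plane), at most 0.009; about 2 N to start opening and 250 N/m more. The blade centred between the plates opens each by 1.75 mm.
- plate_far (a joint): The same for the plate on the +x side, opening towards +x.
- mic_stand: Bystander: microphone on a rod on a round black foot 90 mm across, 160 mm tall; origin under the foot.
- wood_box: Bystander: closed wooden box 90 x 120 x 55 mm; origin under its centre.
- screw_jar: Bystander: glass jar 60 mm across, 75 mm tall with a green cap; origin under its centre.
- driver: Bystander: red-handled screwdriver lying on the bench; origin under its middle.
Mind the look-alikes: they are no part of the job. Leave any red look-alike of the clamp alone. There is more than one size of the hanger; the job needs the larger.

How it is judged:
By the outcome, as a careful person would: the job done as asked, in the order asked, and still so for the second after the job is handed in, while the arm keeps its last pose, push and grip.
It also fails if it takes over 51 s, if anything falls off the work surface, if the arm or the gripper's body presses on something with over 40 N, if the wrist force passes 120 N, or if a joint passes its speed limit or range.

## Robot

A 7-joint arm with a two-finger parallel gripper is mounted at the origin on the work surface. World frame = base frame: x ahead of the robot, y to its left, z up, the work surface at z = 0. Lengths are in m, angles in rad, forces in N, time in s.
With the tool pointing down it reaches from about 0.4 to 0.85 m from the base axis. Payload 10.4 kg.
Tool frame: the origin (TCP) lies on the centre line of the jaws, within the pads' length; the fingertips stand 14 mm ahead of it and the grasp point (between the pads) lies 5 mm behind it (tip_reach is the z of the fingertips in the tool frame, in m); z points along the fingers, x is the direction in which the jaws open and shut, and the axes are right-handed (so a half turn about z gives the same grasp; the last joint's range is limited). The gripper opens to 87 mm and grips with 3 to 60 N. Pads are 19 mm wide; open, the fingers measure 117 mm over their backs; the gripper's body (75 mm by 190 mm) begins 51 mm behind the grasp point.
Start: joints at [-1.271, 0.332, -0.065, 1.46, 0.022, 1.35, -0.088], TCP at [0.198, 0.593, 0.237] pointing down, gripper open.
Joint ranges: [-2.6, 2.6], [-0.5, 2.12], [-1.47, 1.34], [0.16, 2.42], [-1.27, 4.41], [0.06, 2.06], [-2.6, 2.6]. Speed limits (rad/s): [2.22, 2.22, 2.79, 2.79, 3.14, 3.14, 3.14].

## Interface

Orientations are given as a unit quaternion [x, y, z, w].
In Python, from bench import * gives the robot as it stands.
- The arm moves only by the tool carry_out, never from a script. Its argument "rows" is a list of rows, each a list of 5 numbers: the closure, from -1 (fully open) to 1 (shut), so that 0 is half open, then the shift along the tool's x, y, z in units of 30 mm (1.0 is 30 mm), then the turn about the tool's z in units of 5 degrees (1.0 is 5 degrees). In form: [[jaw, x, y, z, turn], ...]. A call has 1 to 20 rows; each row shifts and turns the pose as measured when the row begins, along the tool's axes as they then stand; what a row does not reach is not made up. A row lasts 1/12 s, in which the tool goes at most 41.7 mm and 7.16 degrees, less where a joint would pass 70% of its speed; a pose out of reach is approached as far as the arm can. A call is refused whole if a number of a shift passes 1 or a number of a turn 1, either way. A call with a gripper value outside its range is refused whole. The fingers move at their own pace and stop on an object; "force" is the grip in N (left out, the last holds). Time passes only in rows, so rows that do not move let the fingers close. It gives the time, the measured TCP pose, the force and the opening at its end, in the units of the state.
- read_state(): the state, without advancing time (a new reading comes with each control period).
- camera(name): name is "scene" or "top" or "wrist"; returns the picture (420x560x3 uint8, blue, green, red); there is no depth.
- camera_info(name): a dict with "fx", "fy", "cx", "cy" (pixels), "dist_coeffs" ([k1, k2, p1, p2, k3] as OpenCV has them; the pictures are not rectified), "extrinsics" (4x4, takes a point from camera to world coordinates); the wrist camera has in their place "tool_from_camera" (4x4, takes a point from camera to tool coordinates, whose origin is the TCP and whose axes are the tool frame's). Camera axes: x right, y down, z forward; pixel columns grow to the right and rows downward; lengths in m; the calibration is good to about 2 mm. A picture is of the moment at which its call begins: read the wrist's pose just before it. camera_info takes no time and is no camera call.
- close_job(): hands the job in, once; it reports no verdict.
Trained networks look in the newest picture that a camera, given by its name, has taken for a name from the list of things; names that differ only in an ending like _2 or _b are one class to them, and where a whole thing is asked for, a point or a joint stands for the part that bears it (a point fixed in the world has none). Each returns a list of dicts, best first, with "conf" (0 to 1); they miss things now and then, are a little off and sometimes report something else, mostly with a low value. They report only what shows in the picture. A call takes as long as a camera call. They do not tell look-alikes from the thing itself.
- recognise(query, camera): "box" ([centre column, centre row, width, height] in pixels, round what is visible of it).
- silhouettes(query, camera): "mask" (420x560 bool, what is visible of it) and "box" ([centre column, centre row, width, height] in pixels, round what is visible of it).
- pinpoint(query, camera): "xy" ([column, row] in pixels: a listed point, or the origin of a listed thing).
The state is a dict: "time": time; "joint_positions": joint angles; "joint_vel": joint speeds; "joint_torque": joint torques, N m; "ee_pos": TCP position; "eef_rot": TCP orientation; "ft_force": force on the tool from outside, world axes, zero at the start; "torque": the same for the moment, N m; "width": finger opening in m.
Only numpy, scipy, OpenCV 4.12 (cv2) and the standard library are available. Lean on these libraries where they do the work, as an engineer would, in place of code of your own. Each camera call takes 0.05 s, during which the arm holds its last target. There are 200 camera calls.

## Working session

There is one attempt and no reset: what is moved stays moved. The work goes in short steps, Python scripts to look and compute and a tool call to move; the robot and the scene stay as the last step left them, time stands still between calls to the robot, and variables do not carry over. Pictures are saved under pics/ and viewed, about 8 in all and at most 12, crops included, and the job is handed in when it is done.

Besides the shell and the picture viewer there is one more tool, called after ">>>" by a JSON object that holds its "method" and its "body", one argument or row to a line. carry_out: Moves the arm, as the interface text tells. Its arguments: {"type":"object","properties":{"rows":{"type":"array","items":{"type":"array","items":{"type":"number"}}},"force":{"type":"number"}},"required":["rows"]}

```bash
mkdir -p pics; cat > h.py <<'E'
from bench import *
import numpy as np, cv2
from scipy.spatial.transform import Rotation as R
def T(cam,st=None):
    ci=camera_info(cam)
    if 'extrinsics' in ci: return np.array(ci['extrinsics'])
    M=np.eye(4); M[:3,:3]=R.from_quat(st['eef_rot']).as_matrix(); M[:3,3]=st['ee_pos']
    return M@np.array(ci['tool_from_camera'])
def K(cam):
    c=camera_info(cam); return np.array([[c['fx'],0,c['cx']],[0,c['fy'],c['cy']],[0,0,1.]]),np.array(c['dist_coeffs'],float)
def ray(cam,xy,M):
    k,d=K(cam); u=cv2.undistortPoints(np.array([[xy]],float),k,d)[0,0]
    return M[:3,3],M[:3,:3]@np.array([u[0],u[1],1.])
def onz(cam,xy,z,M):
    o,r=ray(cam,xy,M); return o+r*(z-o[2])/r[2]
def proj(cam,P,M):
    k,d=K(cam); W=np.linalg.inv(M); return cv2.projectPoints(np.array(P,float).reshape(-1,3),cv2.Rodrigues(W[:3,:3])[0],W[:3,3],k,d)[0][:,0]
def tri(obs):
    A=np.zeros((3,3));b=np.zeros(3)
    for cam,xy,M in obs:
        o,r=ray(cam,xy,M); r=r/np.linalg.norm(r); P=np.eye(3)-np.outer(r,r); A+=P;b+=P@o
    return np.linalg.solve(A,b)
E
python3 - <<'E'
from h import *
s=read_state();print(s['time'],s['ee_pos'],R.from_quat(s['eef_rot']).as_matrix().round(3).tolist(),s['width'])
for c in ['scene','top']:
    im=camera(c);cv2.imwrite(f'pics/{c}0.png',im)
    M=T(c);print(c,M[:3,3].round(3),M[:3,2].round(2))
    for q in ['hanger_grip','hanger_seat','stand','rail_axis','mark','clamp']:
        print(q,[(np.round(d['xy'],1).tolist(),round(d['conf'],2)) for d in pinpoint(q,c)])
cv2.imwrite('pics/a.png',cv2.resize(cv2.imread('pics/scene0.png'),(800,600)))
cv2.imwrite('pics/b.png',cv2.resize(cv2.imread('pics/top0.png'),(800,600)))
E
```

```text
0.0 [0.19818229 0.59234752 0.23572827] [[0.317, 0.948, -0.0], [0.948, -0.317, -0.001], [-0.001, 0.0, -1.0]] 0.08682972175644083
scene [1.442 0.189 1.218] [-0.63 -0.11 -0.77]
hanger_grip [([201.4, 181.7], 0.79), ([165.6, 186.8], 0.52)]
hanger_seat [([170.8, 196.1], 0.65), ([192.8, 186.3], 0.59)]
stand [([171.6, 213.8], 0.82), ([213.5, 288.7], 0.18)]
rail_axis [([300.7, 224.0], 0.57), ([415.7, 202.7], 0.37)]
mark [([321.6, 172.1], 0.88), ([320.0, 225.2], 0.79)]
clamp [([317.1, 257.5], 0.84), ([317.1, 202.7], 0.77)]
top [0.341 0.039 1.554] [ 0.13 -0.   -0.99]
hanger_grip [([275.4, 153.2], 0.73), ([382.4, 270.3], 0.61)]
hanger_seat [([405.4, 219.5], 0.77), ([394.2, 271.3], 0.66)]
stand [([400.5, 223.1], 0.78)]
rail_axis [([264.3, 190.4], 0.7)]
mark [([255.0, 268.0], 0.89), ([245.8, 196.2], 0.75)]
clamp [([258.8, 272.8], 0.71), ([249.7, 204.9], 0.68)]
```

View pics/a.png

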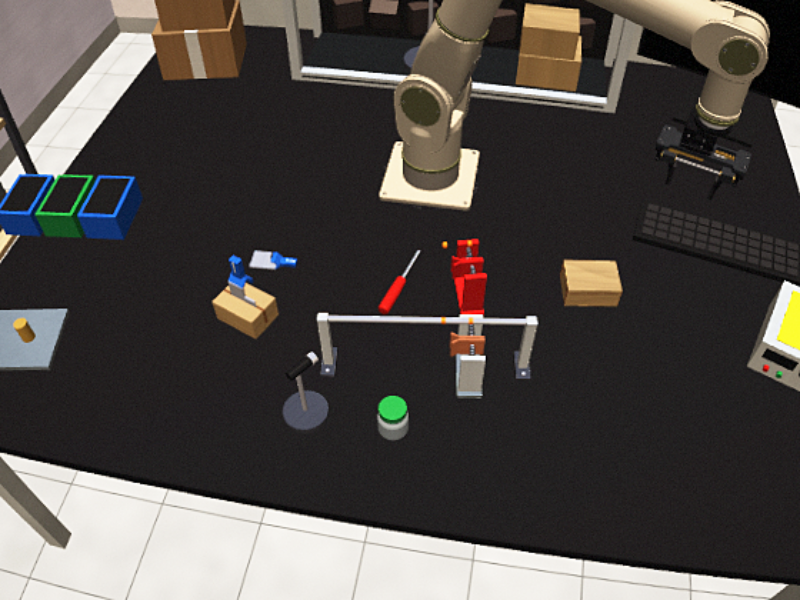

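View pics/b.png

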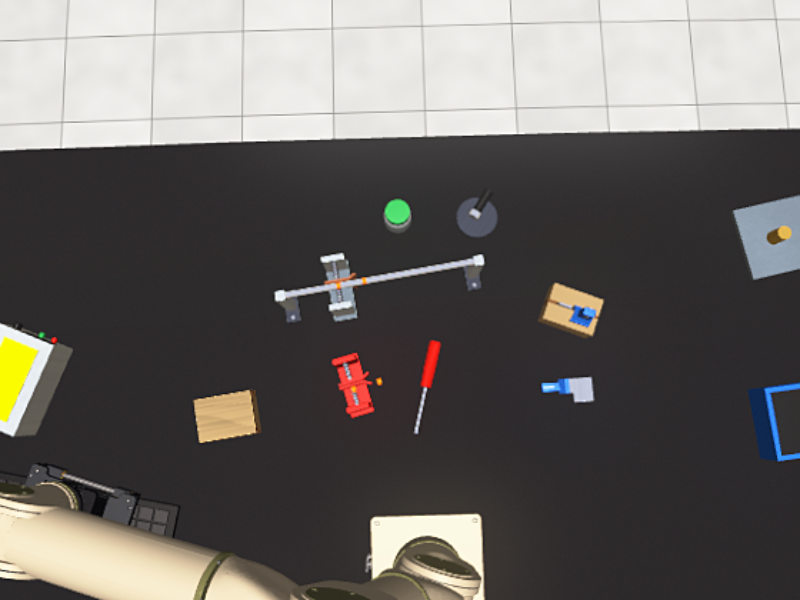

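The gauge stands in the wooden stand at scene (240,280) and top (580,312). The small look-alike lies at top (568,388), and the red clamp look-alike is at top (352,385). The real rail runs from top (280,296) to (479,261), with the plates at its left (+y) half and the mic next to the free half. All pixels are in the 800x600 views.

```bash
python3 - <<'E'
from h import *
Mt=T('top');Ms=T('scene')
p=lambda x,y:(x*.7,y*.7)
for n,xy,z in [('postL',p(280,296),.156),('postR',p(479,261),.156),('band1',p(338,285),.15),('band2',p(363,280),.15)]:
    print(n,onz('top',xy,z,Mt).round(4))
print('rail ctr net',onz('top',(264.3,190.4),.15,Mt).round(4),'mark',onz('top',(245.8,196.2),.15,Mt).round(4))
print('mark sc',onz('scene',(320,225.2),.15,Ms).round(4),'rail sc',onz('scene',(300.7,224),.15,Ms).round(4))
print('seat top',onz('top',(405.4,219.5),.1,Mt).round(4),'seat sc',onz('scene',(170.8,196.1),.1,Ms).round(4),'grip sc',onz('scene',(165.6,186.8),.14,Ms).round(4), 'stand',onz('top',(400.5,223.1),0,Mt).round(4),onz('scene',(171.6,213.8),0,Ms).round(4))
im=cv2.imread('pics/top0.png');cv2.imwrite('pics/c.png',cv2.resize(im[170:290,170:450],(800,343),interpolation=cv2.INTER_CUBIC))
M=np.array(camera_info('wrist')['tool_from_camera']);print(M.round(3).tolist(),K('wrist')[0][0,0])
E
```

```text
postL [0.5649 0.2774 0.156 ]
postR [ 0.6243 -0.1181  0.156 ]
band1 [0.5848 0.163  0.15  ]
band2 [0.5935 0.1132 0.15  ]
rail ctr net [0.6088 0.0838 0.15  ] mark [0.5936 0.1367 0.15  ]
mark sc [0.5912 0.1382 0.15  ] rail sc [0.5961 0.0858 0.15  ]
seat top [ 0.5206 -0.3251  0.1   ] seat sc [ 0.5183 -0.3204  0.1   ] grip sc [ 0.5186 -0.3293  0.14  ] stand [ 0.5221 -0.3341  0.    ] [ 0.5077 -0.3394  0.    ]
[[1.0, -0.001, 0.001, -0.001], [0.001, 0.958, 0.285, -0.079], [-0.001, -0.285, 0.958, -0.149], [0.0, 0.0, 0.0, 1.0]] 370.3623948300081
```

View pics/c.png

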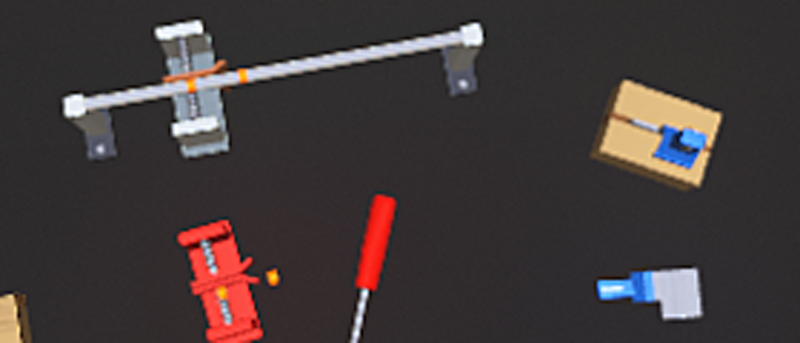

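>>> {"method": "carry_out", "body": {
  "rows": [
    [-1, -0.46, 0.96, -0.17, 0],
    [-1, -0.46, 0.96, -0.17, 0],
    [-1, -0.46, 0.96, -0.17, 0],
    [-1, -0.46, 0.96, -0.17, 0],
    [-1, -0.46, 0.96, -0.17, 0],
    [-1, -0.46, 0.96, -0.17, 0],
    [-1, -0.46, 0.96, -0.17, 0],
    [-1, -0.46, 0.96, -0.17, 0],
    [-1, -0.46, 0.96, -0.17, 0],
    [-1, -0.46, 0.96, -0.17, 0],
    [-1, -0.46, 0.96, -0.17, 0],
    [-1, -0.46, 0.96, -0.17, 0],
    [-1, -0.46, 0.96, -0.17, 0]
  ]
}}

```text
time: 1.78
ee_pos: [0.5026, 0.2977, 0.3041]
eef_rot: [0.807, 0.591, -0.0, -0.002]
ft_force: [1.0, 1.1, -0.0]
width: 0.087
```

>>> {"method": "carry_out", "body": {
  "rows": [
    [-1, -0.98, 0.36, 0, 0],
    [-1, -0.98, 0.36, 0, 0],
    [-1, -0.98, 0.36, 0, 0],
    [-1, -0.98, 0.36, 0, 0],
    [-1, -0.98, 0.36, 0, 0],
    [-1, -0.98, 0.36, 0, 0],
    [-1, -0.98, 0.36, 0, 0],
    [-1, -0.98, 0.36, 0, 0],
    [-1, -0.98, 0.36, 0, 0],
    [-1, -0.98, 0.36, 0, 0],
    [-1, -0.98, 0.36, 0, 0],
    [-1, -0.98, 0.36, 0, 0],
    [-1, -0.98, 0.36, 0, 0],
    [-1, -0.98, 0.36, 0, 0],
    [-1, -0.98, 0.36, 0, 0],
    [-1, -0.98, 0.36, 0, 0],
    [-1, -0.98, 0.36, 0, 0],
    [-1, -0.98, 0.36, 0, 0]
  ]
}}

```text
time: 3.28
ee_pos: [0.529, -0.2931, 0.3057]
eef_rot: [0.807, 0.591, 0.005, 0.0]
ft_force: [0.7, 0.3, -0.7]
width: 0.0871
```

```bash
python3 - <<'E'
from h import *
s=read_state();print(s['ee_pos'],R.from_quat(s['eef_rot']).as_matrix().round(3).tolist(),s['joint_positions'])
M=T('wrist',s);im=camera('wrist');cv2.imwrite('pics/w1.png',im);cv2.imwrite('pics/d.png',cv2.resize(im,(800,600)))
for q,z in [('hanger_grip',.14),('hanger_seat',.1),('stand',0)]:
    for d in pinpoint(q,'wrist'): print(q,np.round(d['xy'],1),round(d['conf'],2),onz('wrist',d['xy'],z,M).round(4))
E
```

```text
[ 0.52902095 -0.29309655  0.30567199] [[0.301, 0.953, 0.008], [0.953, -0.301, 0.006], [0.008, 0.006, -1.0]] [-0.08252579  0.28788498  0.65680476  1.4418989  -0.18416289  1.4674371
  1.83732793]
hanger_grip [256.3  32.9] 0.75 [ 0.3993 -0.2725  0.14  ]
hanger_grip [235.4 194.1] 0.63 [ 0.5173 -0.3315  0.14  ]
hanger_seat [228.7  41.4] 0.96 [ 0.3917 -0.2982  0.1   ]
hanger_seat [239.8 186.5] 0.62 [ 0.5196 -0.3325  0.1   ]
stand [248.8 168.4] 0.93 [ 0.5203 -0.3314  0.    ]
```

View pics/d.png

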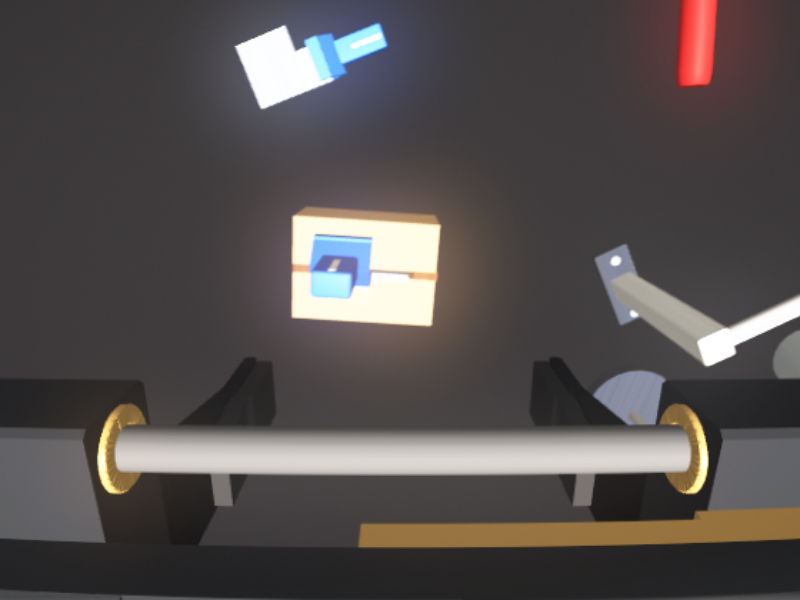

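The gauge sits in the stand at wrist-view (335,270), its saddle square and the slot running to the right at nearly the tool's x direction; the mic's foot and the rail's end post show at the lower right. I work out the yaw from the slot and the stand's edges.

```bash
python3 - <<'E'
from h import *
s=read_state();M=T('wrist',s)
g=lambda x,y,z=.057:onz('wrist',(x*.7,y*.7),z,M)
a=lambda p,q:np.degrees(np.arctan2(*(q-p)[[1,0]])),np.linalg.norm
for p,q in [((292,267),(437,276)),((293,216),(440,226)),((292,317),(432,325))]:
    P,Q=g(*p),g(*q);d=Q-P;print(P.round(4),Q.round(4),np.degrees(np.arctan2(d[1],d[0])).round(2),np.linalg.norm(d).round(4))
# handle top corners z=.165
c=[g(x,y,.165) for x,y in [(312,276),(355,279),(350,297),(312,295)]]
P=[g(312,276,.165),g(352,278,.165)];d=P[1]-P[0];print(P,np.degrees(np.arctan2(d[1],d[0])))
Rm=R.from_quat(s['eef_rot']).as_matrix()
print(Rm.T@(np.array([.5185,-.332,.30])-s['ee_pos']))
E
```

```text
[ 0.5155 -0.3764  0.057 ] [ 0.5566 -0.2722  0.057 ] 68.47 0.112
[ 0.4791 -0.3616  0.057 ] [ 0.5201 -0.2589  0.057 ] 68.23 0.1106
[ 0.5534 -0.3911  0.057 ] [ 0.5939 -0.2875  0.057 ] 68.66 0.1112
[array([ 0.50665299, -0.33874504,  0.165     ]), array([ 0.51467645, -0.31768054,  0.165     ])] 69.14818318214537
[-0.04088615  0.0022117   0.00492064]
```

>>> {"method": "carry_out", "body": {
  "rows": [
    [-1, -0.46, 0.02, 0.5, 0.4],
    [-1, -0.46, 0.0, 0.5, 0.4],
    [-1, -0.46, 0.02, 0.7, 0],
    [-1, 0, 0, 0.7, 0],
    [-1, 0, 0, 0.7, 0],
    [-1, 0, 0, 0, 0]
  ]
}}

```text
time: 3.98
ee_pos: [0.5214, -0.3233, 0.2103]
eef_rot: [0.825, 0.566, 0.008, -0.0]
ft_force: [0.1, 1.1, -1.2]
width: 0.0868
```

```bash
python3 - <<'E'
from h import *
s=read_state();M=T('wrist',s);Rm=R.from_quat(s['eef_rot']).as_matrix()
print(s['ee_pos'],Rm.round(3).tolist(),np.degrees(np.arctan2(Rm[1,0],Rm[0,0])))
im=camera('wrist');cv2.imwrite('pics/e.png',im)
for q,z in [('hanger_grip',.14),('hanger_seat',.1)]:
    for d in pinpoint(q,'wrist'): print(q,np.round(d['xy'],1),round(d['conf'],2),onz('wrist',d['xy'],z,M).round(4))
print(Rm.T@(np.array([.518,-.332,.135])-s['ee_pos']))
E
```

```text
[ 0.52138407 -0.32327923  0.21029067] [[0.36, 0.933, 0.013], [0.933, -0.36, 0.009], [0.013, 0.009, -1.0]] 68.90460351206194
hanger_grip [265.4 229.1] 0.93 [ 0.5168 -0.3327  0.14  ]
hanger_grip [270.3  12.9] 0.61 [ 0.4031 -0.2843  0.14  ]
hanger_grip [268.1 210.6] 0.28 [ 0.5062 -0.3266  0.14  ]
hanger_seat [269.3 213.8] 0.93 [ 0.5199 -0.332   0.1   ]
hanger_seat [240.7  22.8] 0.73 [ 0.3939 -0.3017  0.1   ]
[-0.0103632  -0.00067103  0.07515546]
```

View pics/e.png

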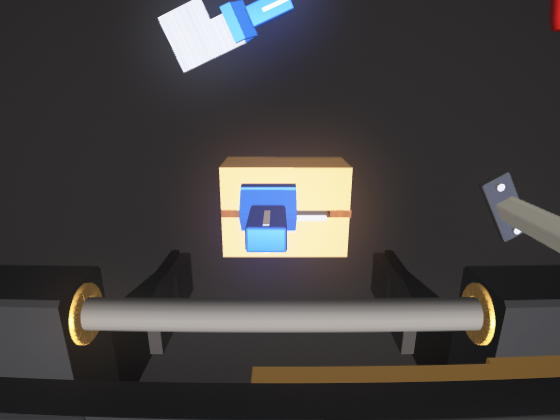

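The tool is aligned square with the stand, with the handle at (266,230) on the jaws' centre line. The other readings agree within 1–2 mm, so I go down and grip.

>>> {"method": "carry_out", "body": {
  "rows": [
    [-1, -0.35, -0.02, 0.6, 0.05],
    [-1, 0, 0, 0.6, 0.05],
    [-1, 0, 0, 0.6, 0],
    [-1, 0, 0, 0.5, 0],
    [-1, 0, 0, 0.2, 0],
    [-1, 0, 0, 0, 0]
  ]
}}

```text
time: 4.63
ee_pos: [0.5278, -0.3339, 0.1498]
eef_rot: [0.825, 0.564, 0.015, 0.009]
ft_force: [0.5, 0.1, 0.3]
width: 0.0872
```

```bash
python3 - <<'E'
from h import *
s=read_state();M=T('wrist',s);Rm=R.from_quat(s['eef_rot']).as_matrix()
print(s['ee_pos'],s['ft_force'],Rm[:,2].round(4),np.degrees(np.arctan2(Rm[1,0],Rm[0,0])))
print(Rm.T@(np.array([.518,-.332,.135])-s['ee_pos']))
E
```

```text
[ 0.52777429 -0.33387809  0.14975281] [0.5258997  0.12059505 0.27712877] [ 0.0353  0.0014 -0.9994] 68.75731238233328
[-0.00199883 -0.01026294  0.01440091]
```

>>> {"method": "carry_out", "body": {
  "rows": [
    [-1, -0.05, -0.2, 0.1, 0],
    [-1, 0, -0.15, 0.1, 0],
    [-1, 0, 0, 0, 0]
  ]
}}

```text
time: 4.88
ee_pos: [0.5186, -0.3316, 0.1467]
eef_rot: [0.825, 0.565, 0.016, 0.011]
ft_force: [0.4, 0.3, 0.4]
width: 0.087
```

```bash
cat > st.py <<'E'
from h import *
import sys
s=read_state();Rm=R.from_quat(s['eef_rot']).as_matrix()
print(s['time'],s['ee_pos'].round(4),s['ft_force'].round(1),Rm[:,2].round(4),np.degrees(np.arctan2(Rm[1,0],Rm[0,0])).round(2),s['width'])
print('J',np.round(s['joint_positions'],3),np.round(s['joint_vel'],3))
if len(sys.argv)>1: print((Rm.T@(np.array(eval(sys.argv[1]))-s['ee_pos'])).round(4))
E
python3 st.py .518,-.332,.135
```

```text
4.8833 [ 0.5186 -0.3316  0.1467] [0.4 0.3 0.4] [ 3.940e-02 -3.000e-04 -9.992e-01] 68.83 0.0869596225796699
J [-0.002  0.399  0.64   1.661 -0.283  1.136  1.914] [-0.    -0.016  0.006 -0.02   0.005  0.013 -0.002]
[-0.0007 -0.0008  0.0116]
```

>>> {"method": "carry_out", "body": {
  "rows": [
    [-1, 0, -0.06, 0.14, 0],
    [-1, 0, -0.06, 0.14, 0],
    [-1, -0.02, -0.02, 0.1, 0],
    [-1, 0, 0, 0, 0]
  ]
}}

```text
time: 5.22
ee_pos: [0.5151, -0.3308, 0.1362]
eef_rot: [0.825, 0.565, 0.017, 0.012]
ft_force: [0.9, -0.0, -0.4]
width: 0.0866
```

```bash
python3 st.py .518,-.332,.135
```

```text
5.2167 [ 0.5151 -0.3308  0.1362] [ 0.9 -0.  -0.4] [ 0.0428 -0.001  -0.9991] 68.83 0.08661573142596872
J [-0.     0.4    0.637  1.683 -0.288  1.111  1.921] [-0.003 -0.006 -0.    -0.001  0.003  0.001 -0.004]
[-0.0001  0.0031  0.0014]
```

>>> {"method": "carry_out", "body": {
  "rows": [
    [-1, 0, 0.1, 0.02, 0],
    [0.2, 0, 0, 0, 0],
    [0.6, 0, 0, 0, 0],
    [1, 0, 0, 0, 0],
    [1, 0, 0, 0, 0],
    [1, 0, 0, 0, 0],
    [1, 0, 0, 0, 0],
    [1, 0, 0, 0, 0]
  ],
  "force": 30
}}

```text
time: 5.88
ee_pos: [0.5185, -0.3322, 0.1356]
eef_rot: [0.825, 0.565, 0.017, 0.012]
ft_force: [0.1, 0.5, 0.6]
width: 0.0481
```

```bash
python3 st.py .518,-.332,.135
```

```text
5.8833 [ 0.5185 -0.3322  0.1356] [0.1 0.5 0.6] [ 0.0424 -0.0012 -0.9991] 68.84 0.04811753456630031
J [ 0.003  0.409  0.636  1.674 -0.292  1.113  1.922] [ 0.001 -0.001 -0.    -0.002  0.001  0.002  0.   ]
[ 0.     -0.0005  0.0006]
```

>>> {"method": "carry_out", "body": {
  "rows": [
    [1, 0, 0, 0, 0],
    [1, 0, 0, 0, 0],
    [1, 0, 0, 0, 0],
    [1, 0, 0, 0, 0],
    [1, 0, 0, 0, 0],
    [1, 0, 0, 0, 0],
    [1, 0, 0, 0, 0]
  ]
}}

```text
time: 6.47
ee_pos: [0.5185, -0.3323, 0.1358]
eef_rot: [0.825, 0.565, 0.017, 0.013]
ft_force: [-0.2, 0.4, -0.0]
width: 0.024
```

```bash
python3 st.py .518,-.332,.135
```

```text
6.4667 [ 0.5185 -0.3323  0.1358] [-0.2  0.4 -0. ] [ 0.0427 -0.0013 -0.9991] 68.84 0.023970378873815507
J [ 0.003  0.408  0.636  1.674 -0.292  1.113  1.922] [-0.002 -0.     0.002 -0.001  0.001 -0.     0.001]
[ 0.0001 -0.0006  0.0007]
```

>>> {"method": "carry_out", "body": {
  "rows": [
    [1, 0, 0.01, -0.2, 0],
    [1, 0, 0.01, -0.3, 0],
    [1, 0, 0.01, -0.3, 0],
    [1, 0, 0.01, -0.3, 0]
  ]
}}

```text
time: 6.8
ee_pos: [0.518, -0.3322, 0.1697]
eef_rot: [0.825, 0.565, 0.017, 0.012]
ft_force: [0.2, -0.5, -1.2]
width: 0.0238
```

```bash
python3 st.py .518,-.332,.30
```

```text
6.8 [ 0.518  -0.3322  0.1697] [ 0.2 -0.5 -1.2] [ 4.100e-02 -9.000e-04 -9.992e-01] 68.84 0.02377558053897317
J [-0.009  0.375  0.65   1.638 -0.267  1.177  1.904] [-0.037 -0.114  0.046 -0.134  0.082  0.225 -0.061]
[ 0.002   0.0049 -0.1302]
```

>>> {"method": "carry_out", "body": {
  "rows": [
    [1, 0, 0.02, -0.6, 0],
    [1, 0, 0.03, -0.75, 0],
    [1, 0, 0.03, -0.75, -1],
    [1, 0, 0.03, -0.75, -1],
    [1, 0, 0.03, -0.75, -1],
    [1, 0, 0.03, -0.75, -1],
    [1, 0, 0, 0, -1],
    [1, 0, 0, 0, -0.94],
    [1, 0, 0, 0, 0]
  ]
}}

```text
time: 7.55
ee_pos: [0.5145, -0.3346, 0.3189]
eef_rot: [0.644, 0.764, 0.013, 0.018]
ft_force: [-0.7, -0.7, -1.6]
width: 0.0236
```

>>> {"method": "carry_out", "body": {
  "rows": [
    [1, 0.88, 0.27, 0, 0],
    [1, 0.88, 0.27, 0, 0],
    [1, 0.88, 0.27, 0, 0],
    [1, 0.88, 0.27, 0, 0],
    [1, 0.88, 0.27, 0, 0],
    [1, 0.88, 0.27, 0, 0],
    [1, 0.88, 0.27, 0, 0],
    [1, 0.88, 0.27, 0, 0],
    [1, 0.88, 0.27, 0, 0],
    [1, 0.6, 0.27, 0, 0],
    [1, 0, 0, 0, 0]
  ]
}}

```text
time: 8.47
ee_pos: [0.5506, -0.0618, 0.3235]
eef_rot: [0.661, 0.75, 0.012, 0.017]
ft_force: [0.4, 0.6, -1.7]
width: 0.0236
```

```bash
python3 st.py .611,-.024,.30; python3 - <<'E'
from h import *
s=read_state();M=T('wrist',s);Mt=T('top');Ms=T('scene')
im=camera('wrist');cv2.imwrite('pics/w2.png',im)
for q,z in [('rail_axis',.15),('mark',.15),('hanger_seat',.265)]:
    for d in pinpoint(q,'wrist'): print(q,np.round(d['xy'],1),round(d['conf'],2),onz('wrist',d['xy'],z,M).round(4))
a=camera('top');b=camera('scene')
cv2.imwrite('pics/top2.png',a);cv2.imwrite('pics/sc2.png',b)
for q,z in [('rail_axis',.15),('mark',.15)]:
  for c,m in (('top',Mt),('scene',Ms)):
    for d in pinpoint(q,c): print(c,q,np.round(d['xy'],1),round(d['conf'],2),onz(c,d['xy'],z,m).round(4))
r=cv2.resize
cv2.imwrite('pics/f.png',np.hstack([r(im,(560,420)),np.vstack([r(a[170:290,170:350],(240,160)),r(b[150:300,140:380],(240,150)),np.zeros((110,240,3),np.uint8)])]))
E
```

```text
8.4667 [ 0.5506 -0.0618  0.3235] [ 0.4  0.6 -1.7] [ 0.0414 -0.0056 -0.9991] 97.21 0.02363183945973089
J [-0.347  0.104  0.409  1.566 -0.038  1.439  1.761] [-0.001 -0.023  0.029  0.014  0.018  0.016 -0.013]
[0.0301 0.0637 0.0258]
rail_axis [426.6 248.7] 0.97 [0.5951 0.0801 0.15  ]
mark [484.1 253.1] 0.67 [0.5927 0.1373 0.15  ]
mark [524.9  15.4] 0.56 [0.3865 0.1106 0.15  ]
hanger_seat [283.7 252.5] 0.7 [ 0.5621 -0.0607  0.265 ]
hanger_seat [281.7 251.2] 0.54 [ 0.5614 -0.062   0.265 ]
top rail_axis [264.2 196. ] 0.7 [0.5927 0.0845 0.15  ]
scene rail_axis [299.1 225.2] 0.71 [0.601  0.0822 0.15  ]
top mark [247.6 197.2] 0.79 [0.5905 0.1317 0.15  ]
top mark [257.2 271.4] 0.75 [0.3804 0.1088 0.15  ]
scene mark [319.6 224.3] 0.67 [0.5883 0.1367 0.15  ]
```

View pics/f.png

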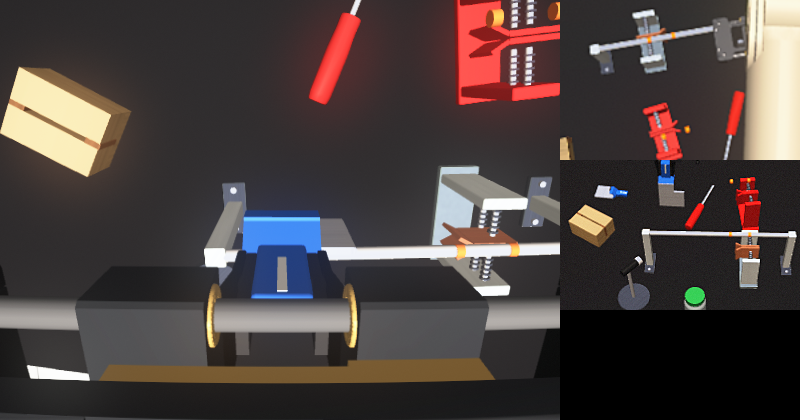

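```bash
python3 - <<'E'
from h import *
s=read_state();M=T('wrist',s)
im=cv2.imread('pics/w2.png');hsv=cv2.cvtColor(im,cv2.COLOR_BGR2HSV)
m=cv2.inRange(hsv,(8,170,150),(25,255,255));m[:200]=0;m[300:]=0;m[:,:440]=0
n,l,st,c=cv2.connectedComponentsWithStats(m)
for i in range(1,n):
    if st[i,4]>20: print(st[i],c[i],onz('wrist',c[i],.154,M).round(4))
# rail edges by column: bright gray rows
g=cv2.cvtColor(im,cv2.COLOR_BGR2GRAY)
for x in (228,235,335,360,380,400,420,435,540):
    col=g[235:275,x].astype(int);print(x,(np.where(col>150)[0]+235)[[0,-1]] if (col>150).any() else None)
c=cv2.resize(im[225:285,200:560],(800,133),interpolation=cv2.INTER_CUBIC)
cv2.imwrite('pics/g.png',c)
E
```

```text
[510 243   8   3  22] [513.5 244. ] [0.5788 0.154  0.154 ]
[456 244   9   4  24] [459.58333333 245.125     ] [0.5861 0.1023 0.154 ]
228 [250 261]
235 [250 258]
335 [247 259]
360 [248 259]
380 [247 258]
400 [247 258]
420 [246 257]
435 [235 259]
540 [243 254]
```

View pics/g.png

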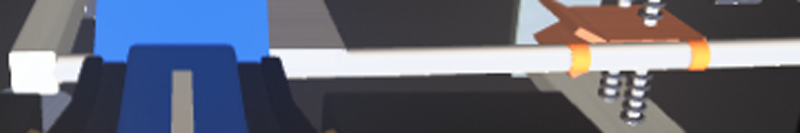

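The blue gauge hangs upright from the jaws. The rail is clear from its end post at wrist pixel (215,256) to the plates, and the orange bands sit at (461,252) and (515,249).

```bash
python3 - <<'E'
from h import *
s=read_state();M=T('wrist',s)
P=np.array([onz('wrist',p,.15,M) for p in [(335,253.2),(360,253.2),(400,252.5),(420,251.6),(461,251.5),(515,249.3),(540,248.6)]]);print(P.round(4))
d=np.polyfit(P[:,1],P[:,0],1);print(d,np.degrees(np.arctan2(1,d[0])))
b=(P[4]+P[5])/2;print('mark',b,np.linalg.norm(P[5]-P[4]))
print('post',onz('wrist',(215.5,257),.156,M))
E
python3 st.py .606,-.024,.33
```

```text
[[ 0.6104 -0.012   0.15  ]
 [ 0.6075  0.0116  0.15  ]
 [ 0.6021  0.0494  0.15  ]
 [ 0.5989  0.0683  0.15  ]
 [ 0.594   0.1078  0.15  ]
 [ 0.5854  0.1603  0.15  ]
 [ 0.5818  0.1853  0.15  ]]
[-0.14586889  0.60903924] 98.29913963632816
mark [0.58972072 0.13405093 0.15      ] 0.053191732106135765
post [ 0.62565687 -0.1237999   0.156     ]
8.9667 [ 0.55   -0.0675  0.3236] [ 0.8 -0.  -0.9] [ 0.042  -0.0074 -0.9991] 96.97 0.023734068302104304
J [-0.342  0.103  0.414  1.567 -0.037  1.438  1.766] [-0.003  0.001 -0.006 -0.     0.001 -0.003 -0.   ]
[ 0.0363  0.0611 -0.0044]
```

>>> {"method": "carry_out", "body": {
  "rows": [
    [1, 0.25, 0.45, 0, -0.15],
    [1, 0.25, 0.45, 0, -0.15],
    [1, 0.25, 0.45, 0, 0],
    [1, 0.25, 0.45, 0, 0],
    [1, 0.2, 0.35, 0, 0],
    [1, 0, 0, 0, 0]
  ]
}}

```text
time: 9.47
ee_pos: [0.6106, -0.0241, 0.3261]
eef_rot: [0.654, 0.756, 0.011, 0.018]
ft_force: [-0.2, 0.5, -2.2]
width: 0.0234
```

```bash
python3 st.py .612,-.022,.32
```

```text
9.4667 [ 0.6106 -0.0241  0.3261] [-0.2  0.5 -2.2] [ 0.0424 -0.0071 -0.9991] 98.21 0.023358105921702763
J [-0.36   0.242  0.396  1.413 -0.087  1.462  1.746] [ 0.006 -0.011  0.014  0.018  0.013  0.005  0.009]
[0.002  0.0014 0.0062]
```

>>> {"method": "carry_out", "body": {
  "rows": [
    [1, 0.05, 0.03, 0.3, -0.08],
    [1, 0, -0.02, 0.3, 0],
    [1, 0, -0.02, 0.3, 0],
    [1, 0, -0.02, 0.3, 0],
    [1, 0, -0.02, 0.2, 0],
    [1, 0, 0, 0, 0]
  ]
}}

```text
time: 9.97
ee_pos: [0.6083, -0.0262, 0.2784]
eef_rot: [0.653, 0.757, 0.01, 0.018]
ft_force: [0.4, -0.6, -1.5]
width: 0.0236
```

```bash
python3 st.py .612,-.022,.20; python3 - <<'E'
from h import *
s=read_state();M=T('wrist',s);Rm=R.from_quat(s['eef_rot']).as_matrix()
w=camera('wrist');a=camera('top');b=camera('scene')
for q in ['hanger_seat','hanger_grip']:
  z=s['ee_pos'][2]-.0358+(.04 if 'grip' in q else 0)
  for c,m in (('wrist',M),('scene',T('scene'))):
    for d in pinpoint(q,c): print(c,q,np.round(d['xy'],1),round(d['conf'],2),onz(c,d['xy'],z,m).round(4))
cv2.imwrite('pics/i.png',np.hstack([cv2.resize(w[120:330,160:560],(400,210)),cv2.resize(b[130:280,170:380],(400,286))[:210]]))
E
```

```text
9.9667 [ 0.6083 -0.0262  0.2784] [ 0.4 -0.6 -1.5] [ 0.0399 -0.0082 -0.9992] 98.47 0.02361283320286263
J [-0.358  0.251  0.392  1.5   -0.09   1.369  1.756] [ 0.003 -0.007  0.004  0.009  0.002  0.002  0.001]
[0.0047 0.0012 0.0784]
wrist hanger_seat [281.3 247.8] 0.94 [ 0.6065 -0.0281  0.2426]
wrist hanger_seat [25.6 42.7] 0.66 [ 0.5212 -0.1624  0.2426]
scene hanger_seat [193.9 183. ] 0.87 [ 0.5802 -0.2086  0.2426]
scene hanger_seat [261.8 197.9] 0.75 [ 0.6012 -0.0181  0.2426]
scene hanger_seat [409.1 204.4] 0.26 [0.5567 0.3624 0.2426]
wrist hanger_grip [279.2 287.5] 0.91 [ 0.6074 -0.0284  0.2826]
scene hanger_grip [260.  186.8] 0.89 [ 0.5995 -0.0217  0.2826]
scene hanger_grip [202.2 184.1] 0.6 [ 0.6156 -0.17    0.2826]
```

View pics/i.png

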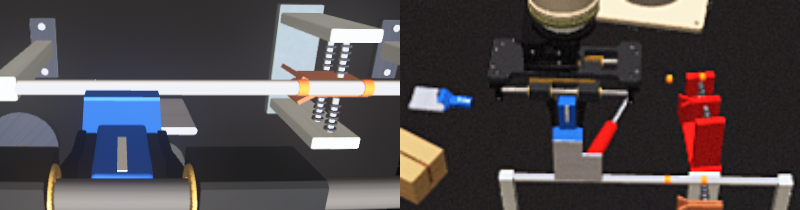

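>>> {"method": "carry_out", "body": {
  "rows": [
    [1, 0.05, 0.1, 0, 0],
    [1, 0, 0.07, 0, 0],
    [1, 0, 0, 0, 0]
  ]
}}

```text
time: 10.57
ee_pos: [0.6153, -0.0231, 0.2819]
eef_rot: [0.652, 0.758, 0.012, 0.019]
ft_force: [0.1, 0.1, -1.8]
width: 0.0237
```

>>> {"method": "carry_out", "body": {
  "rows": [
    [1, 0, -0.01, 0.3, 0],
    [1, 0, -0.01, 0.3, 0],
    [1, 0, -0.01, 0.3, 0],
    [1, 0, -0.01, 0.3, 0],
    [1, 0, -0.01, 0.3, 0],
    [1, 0, 0, 0, 0]
  ]
}}

```text
time: 11.07
ee_pos: [0.6155, -0.0236, 0.2309]
eef_rot: [0.652, 0.758, 0.011, 0.019]
ft_force: [-0.1, -0.7, -0.8]
width: 0.0238
```

```bash
python3 st.py .6128,-.026,.186
```

```text
11.0667 [ 0.6155 -0.0236  0.2309] [-0.1 -0.7 -0.8] [ 0.0431 -0.008  -0.999 ] 98.53 0.023830054161423846
J [-0.354  0.289  0.385  1.556 -0.104  1.275  1.762] [-0.001 -0.003 -0.001 -0.007  0.001  0.012 -0.002]
[-0.0014 -0.0049  0.0448]
```

>>> {"method": "carry_out", "body": {
  "rows": [
    [1, 0, -0.05, 0.3, 0],
    [1, 0, -0.04, 0.3, 0],
    [1, 0, -0.02, 0.3, 0],
    [1, 0, 0, 0.2, 0],
    [1, 0, 0, 0, 0]
  ]
}}

```text
time: 11.48
ee_pos: [0.6129, -0.0245, 0.1935]
eef_rot: [0.652, 0.758, 0.011, 0.019]
ft_force: [0.7, 0.6, -0.9]
width: 0.0235
```

```bash
python3 st.py .6128,-.026,.186
```

```text
11.4833 [ 0.6129 -0.0245  0.1935] [ 0.7  0.6 -0.9] [ 0.0419 -0.0082 -0.9991] 98.53 0.0235148586621109
J [-0.35   0.309  0.38   1.611 -0.113  1.202  1.77 ] [-0.    -0.001  0.001  0.001  0.002  0.002  0.   ]
[-0.0014 -0.0007  0.0075]
```

>>> {"method": "carry_out", "body": {
  "rows": [
    [1, 0, 0, 0.1, 0],
    [1, 0, 0, 0.1, 0],
    [1, 0, 0, 0.06, 0],
    [1, 0, 0, 0, 0]
  ]
}}

```text
time: 11.82
ee_pos: [0.6147, -0.0245, 0.1863]
eef_rot: [0.652, 0.758, 0.012, 0.02]
ft_force: [-0.4, -0.5, -1.3]
width: 0.0236
```

```bash
python3 st.py .6128,-.026,.186
```

```text
11.8167 [ 0.6147 -0.0245  0.1863] [-0.4 -0.5 -1.3] [ 0.0454 -0.0078 -0.9989] 98.53 0.023637096407754854
J [-0.348  0.316  0.379  1.619 -0.116  1.185  1.772] [ 0.001 -0.002  0.001 -0.007  0.001  0.001 -0.   ]
[-0.0012 -0.0021  0.0002]
```

>>> {"method": "carry_out", "body": {
  "rows": [
    [1, 0, -0.06, 0.06, 0],
    [1, 0, 0, 0.05, 0],
    [1, 0, 0, 0, 0]
  ]
}}

```text
time: 12.07
ee_pos: [0.6147, -0.0245, 0.1861]
eef_rot: [0.652, 0.758, 0.014, 0.021]
ft_force: [-0.5, 0.6, -1.4]
width: 0.0235
```

>>> {"method": "carry_out", "body": {
  "rows": [
    [1, 0, 0, 0.06, 0],
    [1, 0, 0, 0, 0]
  ]
}}

```text
time: 12.23
ee_pos: [0.6147, -0.0247, 0.1859]
eef_rot: [0.652, 0.758, 0.015, 0.022]
ft_force: [-0.2, 0.4, -1.0]
width: 0.0234
```

```bash
python3 st.py .6128,-.026,.186
```

```text
12.2333 [ 0.6147 -0.0247  0.1859] [-0.2  0.4 -1. ] [ 0.0517 -0.0062 -0.9986] 98.53 0.02338256574060002
J [-0.348  0.312  0.379  1.625 -0.117  1.176  1.773] [-0.001 -0.006 -0.001 -0.002  0.004  0.002 -0.003]
[-0.001  -0.0021 -0.0002]
```

>>> {"method": "carry_out", "body": {
  "rows": [
    [1, 0, -0.1, 0.15, 0],
    [1, 0, 0, 0, 0]
  ]
}}

```text
time: 12.4
ee_pos: [0.615, -0.025, 0.1864]
eef_rot: [0.652, 0.757, 0.018, 0.025]
ft_force: [-0.4, -0.1, -1.8]
width: 0.024
```

```bash
python3 st.py .6128,-.026,.186
```

```text
12.4 [ 0.615  -0.025   0.1864] [-0.4 -0.1 -1.8] [ 0.061  -0.0046 -0.9981] 98.52 0.02403083770583249
J [-0.348  0.305  0.379  1.632 -0.117  1.166  1.774] [-0.    -0.01   0.002 -0.036 -0.001  0.005 -0.003]
[-0.0007 -0.0023  0.0003]
```

```bash
python3 - <<'E'
from h import *
s=read_state();M=T('wrist',s)
w=camera('wrist');b=camera('scene');a=camera('top')
cv2.imwrite('pics/w3.png',w)
r=lambda i,w_,h_:cv2.resize(i,(w_,h_),interpolation=cv2.INTER_CUBIC)
cv2.imwrite('pics/j.png',np.hstack([r(w[180:330,180:480],500,250),r(b[160:260,230:350],300,250)]))
for q in ['hanger_seat','hanger_grip']:
  for d in pinpoint(q,'wrist'): print(q,np.round(d['xy'],1),round(d['conf'],2),onz('wrist',d['xy'],.15 if 'seat' in q else .19,M).round(4))
E
```

```text
hanger_seat [283.5 249.8] 0.6 [ 0.6152 -0.0254  0.15  ]
hanger_grip [283.  286.9] 0.59 [ 0.6138 -0.0256  0.19  ]
```

View pics/j.png

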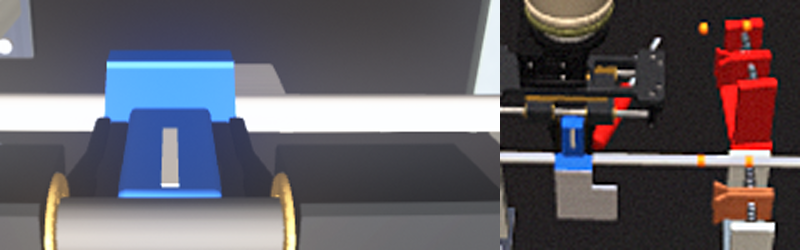

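>>> {"method": "carry_out", "body": {
  "rows": [
    [1, 0, 0.12, 0, 0],
    [1, 0, 0.05, 0, 0]
  ]
}}

```text
time: 12.82
ee_pos: [0.6166, -0.0248, 0.1853]
eef_rot: [0.652, 0.757, 0.015, 0.021]
ft_force: [-7.5, -0.1, 9.6]
width: 0.0234
```

```bash
python3 st.py .5897,.1341,.186
```

```text
12.8167 [ 0.6166 -0.0248  0.1853] [-7.5 -0.1  9.6] [ 0.0516 -0.0051 -0.9987] 98.49 0.02340662396846995
J [-0.346  0.316  0.379  1.62  -0.12   1.177  1.775] [ 0.008  0.027 -0.001 -0.036 -0.01   0.043  0.005]
[ 0.1611 -0.003  -0.0029]
```

>>> {"method": "carry_out", "body": {
  "rows": [
    [1, 0, 0.1, 0, 0],
    [1, 0, 0, 0, 0]
  ]
}}

```text
time: 12.98
ee_pos: [0.6174, -0.0247, 0.1852]
eef_rot: [0.653, 0.757, 0.013, 0.019]
ft_force: [2.9, 0.4, 4.2]
width: 0.024
```

```bash
python3 st.py .5897,.1341,.186
```

```text
12.9833 [ 0.6174 -0.0247  0.1852] [2.9 0.4 4.2] [ 0.046  -0.005  -0.9989] 98.47 0.024018475310725
J [-0.344  0.323  0.379  1.613 -0.122  1.184  1.776] [ 0.001 -0.008 -0.     0.006  0.    -0.003 -0.002]
[ 0.1612 -0.0039 -0.0029]
```

>>> {"method": "carry_out", "body": {
  "rows": [
    [1, 0.3, 0, 0.02, 0],
    [1, 0.4, 0, 0.02, 0],
    [1, 0.4, 0, 0.02, 0],
    [1, 0.4, 0, 0.02, 0],
    [1, 0.4, 0, 0.02, 0],
    [1, 0.4, 0, 0.02, 0],
    [1, 0.4, 0, 0.02, 0],
    [1, 0.3, 0, 0.02, 0],
    [1, 0, 0, 0, 0]
  ]
}}

```text
time: 13.73
ee_pos: [0.6081, 0.0339, 0.1858]
eef_rot: [0.663, 0.748, 0.003, 0.034]
ft_force: [-3.0, 4.3, 2.1]
width: 0.0241
```

```bash
python3 st.py .5897,.1341,.186
```

```text
13.7333 [0.6081 0.0339 0.1858] [-3.   4.3  2.1] [ 0.055  -0.0411 -0.9976] 96.76 0.024140972113925352
J [-0.454  0.297  0.359  1.641 -0.061  1.172  1.6  ] [ 0.015 -0.004  0.016  0.     0.019  0.006  0.01 ]
[ 0.1015 -0.0062 -0.0053]
```

>>> {"method": "carry_out", "body": {
  "rows": [
    [1, -0.3, 0, 0.06, -0.2],
    [1, -0.3, 0, 0.06, -0.2]
  ]
}}

```text
time: 13.9
ee_pos: [0.6104, 0.0259, 0.1852]
eef_rot: [0.647, 0.762, 0.007, 0.031]
ft_force: [-11.6, 17.0, 20.2]
width: 0.0238
```

```bash
python3 st.py .5897,.1341,.186
```

```text
13.9 [0.6104 0.0259 0.1852] [-11.6  17.   20.2] [ 0.0557 -0.0291 -0.998 ] 99.26 0.023753673286968088
J [-0.43   0.299  0.356  1.638 -0.075  1.169  1.669] [ 0.139  0.019 -0.03  -0.024 -0.093 -0.007  0.408]
[ 0.11   -0.0028 -0.0051]
```

>>> {"method": "carry_out", "body": {
  "rows": [
    [1, -0.3, 0.05, 0.04, 0.15],
    [1, -0.3, 0.05, 0.04, 0.05],
    [1, 0, 0, -0.03, 0]
  ]
}}

```text
time: 14.15
ee_pos: [0.6136, 0.0179, 0.1855]
eef_rot: [0.65, 0.759, 0.01, 0.024]
ft_force: [0.5, -0.8, -1.3]
width: 0.0234
```

```bash
python3 st.py .5897,.1341,.186
```

```text
14.15 [0.6136 0.0179 0.1855] [ 0.5 -0.8 -1.3] [ 0.0497 -0.0161 -0.9986] 98.8 0.02335831455517184
J [-0.41   0.31   0.36   1.625 -0.095  1.178  1.691] [-0.026 -0.017 -0.023 -0.005 -0.017  0.037 -0.023]
[ 0.1184 -0.0057 -0.0036]
```

```bash
python3 - <<'E'
from h import *
s=read_state();M=T('wrist',s)
w=camera('wrist');b=camera('scene')
cv2.imwrite('pics/w4.png',w);cv2.imwrite('pics/sc4.png',b)
r=lambda i,w_,h_:cv2.resize(i,(w_,h_),interpolation=cv2.INTER_CUBIC)
cv2.imwrite('pics/k.png',np.vstack([r(w[170:330,180:560],800,337),np.hstack([r(b[170:250,240:380],460,263),r(cv2.imread('pics/w3.png')[180:330,180:480],340,263)])]))
for q,z in [('hanger_seat',.15),('hanger_grip',.19),('mark',.15),('rail_axis',.15)]:
  for d in pinpoint(q,'wrist'): print(q,np.round(d['xy'],1),round(d['conf'],2),onz('wrist',d['xy'],z,M).round(4))
  for d in pinpoint(q,'scene')[:2]: print('sc',q,np.round(d['xy'],1),round(d['conf'],2),onz('scene',d['xy'],z,T('scene')).round(4))
g=cv2.cvtColor(w,cv2.COLOR_BGR2GRAY)
for x in (200,230,340,360,380,400,430,450,470,500,540):
    i=np.where(g[225:285,x]>150)[0]+225
    if len(i): print(x,i[0],i[-1],onz('wrist',(x,(i[0]+i[-1])/2),.15,M).round(4))
E
```

```text
hanger_seat [284.4 239.3] 0.66 [0.6069 0.0165 0.15  ]
sc hanger_seat [193.5 180.5] 0.64 [ 0.4888 -0.2504  0.15  ]
sc hanger_seat [278.  222.9] 0.57 [0.603  0.0242 0.15  ]
hanger_grip [281.7 285.1] 0.8 [0.6111 0.0166 0.19  ]
sc hanger_grip [199.2 185.4] 0.81 [ 0.5401 -0.2124  0.19  ]
sc hanger_grip [276.1 215.7] 0.66 [0.6112 0.021  0.19  ]
mark [513.6 243. ] 0.81 [0.5894 0.1389 0.15  ]
sc mark [322.9 226.8] 0.9 [0.5953 0.1467 0.15  ]
sc mark [321.7 171.2] 0.86 [0.386 0.117 0.15 ]
rail_axis [405.1 241.9] 0.77 [0.5981 0.0803 0.15  ]
sc rail_axis [298.6 224.6] 0.71 [0.5992 0.0805 0.15  ]
200 230 250 [ 0.6146 -0.0281  0.15  ]
230 230 250 [ 0.612  -0.0121  0.15  ]
340 231 252 [0.6034 0.0459 0.15  ]
360 231 252 [0.6017 0.0564 0.15  ]
380 232 252 [0.6002 0.067  0.15  ]
400 232 252 [0.5986 0.0776 0.15  ]
430 225 252 [0.594  0.0929 0.15  ]
450 232 253 [0.5946 0.1043 0.15  ]
470 225 254 [0.5912 0.1145 0.15  ]
500 233 253 [0.5906 0.1314 0.15  ]
540 233 253 [0.5871 0.1536 0.15  ]
```

View pics/k.png

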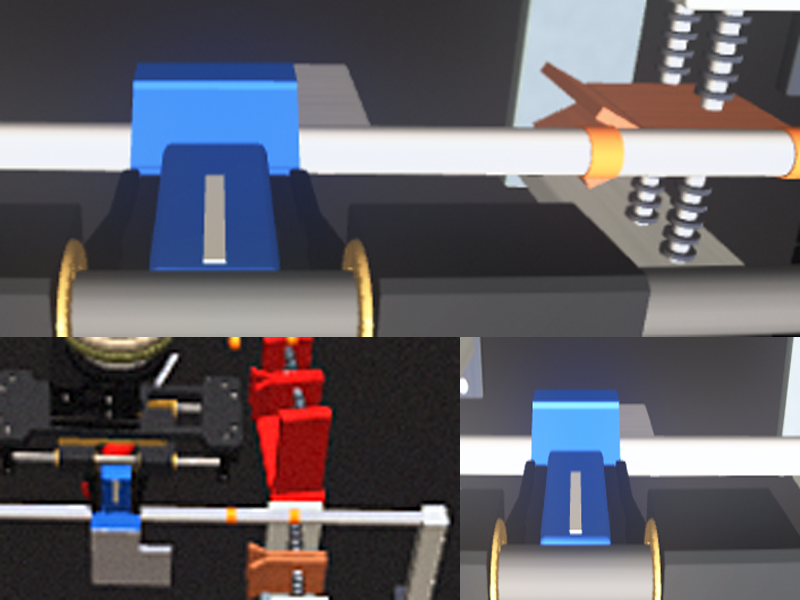

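```bash
python3 - <<'E'
from h import *
s=read_state();M=T('wrist',s)
a=np.radians(98.4);Y=np.array([np.cos(a),np.sin(a),0]);X=np.array([np.sin(a),-np.cos(a),0]);Z=np.array([0,0,1.])
seat=onz('wrist',(284,241),.15,M);print('seat',seat)
e=s['ee_pos'];print('tcp rel seat: x,y,z',[(e-seat)@v for v in (X,Y,Z)])
for f in range(-4,17,2):
    t=np.radians(f);x=np.cos(t)*X-np.sin(t)*Z;z=np.sin(t)*X+np.cos(t)*Z
    pts=[seat+x*u+z*v+Y*w for u,v,w in [(-.008,.015,0),(-.008,.065,0),(.017,-.085,.0475),(.017,-.03,.0475),(.012,-.085,.0475)]]
    print(f,'handle bot/top rows',proj('wrist',pts,M).round(1).tolist())
E
```

```text
seat [0.6081463  0.01593578 0.15      ]
tcp rel seat: x,y,z [np.float64(0.00592477513146005), np.float64(0.0006714877590797596), np.float64(0.03537139085262275)]
-4 handle bot/top rows [[283.6, 236.1], [281.1, 282.0], [347.8, 224.8], [360.9, 251.3], [348.1, 218.5]]
-2 handle bot/top rows [[283.6, 237.3], [281.1, 288.1], [347.9, 220.8], [360.8, 249.4], [348.3, 214.6]]
0 handle bot/top rows [[283.6, 238.5], [281.0, 294.0], [348.0, 216.9], [360.8, 247.4], [348.5, 210.7]]
2 handle bot/top rows [[283.6, 239.7], [281.0, 299.8], [348.2, 213.0], [360.8, 245.5], [348.6, 206.9]]
4 handle bot/top rows [[283.6, 240.9], [280.9, 305.4], [348.4, 209.1], [360.8, 243.6], [348.8, 203.0]]
6 handle bot/top rows [[283.5, 242.2], [280.9, 310.8], [348.5, 205.2], [360.8, 241.6], [349.1, 199.2]]
8 handle bot/top rows [[283.5, 243.4], [280.8, 316.1], [348.8, 201.3], [360.8, 239.7], [349.3, 195.3]]
10 handle bot/top rows [[283.5, 244.6], [280.8, 321.1], [349.0, 197.5], [360.8, 237.8], [349.6, 191.5]]
12 handle bot/top rows [[283.5, 245.8], [280.8, 326.0], [349.3, 193.6], [360.8, 235.9], [349.9, 187.7]]
14 handle bot/top rows [[283.5, 247.0], [280.8, 330.6], [349.5, 189.8], [360.9, 233.9], [350.2, 183.9]]
16 handle bot/top rows [[283.5, 248.2], [280.8, 335.0], [349.8, 185.9], [360.9, 232.0], [350.5, 180.2]]
```

>>> {"method": "carry_out", "body": {
  "rows": [
    [1, 0, -0.2, -0.03, 0],
    [1, 0, 0, 0, 0]
  ]
}}

```text
time: 14.82
ee_pos: [0.6108, 0.0166, 0.1874]
eef_rot: [0.65, 0.759, 0.012, 0.028]
ft_force: [-0.4, -0.1, -1.0]
width: 0.0237
```

```bash
cat > bl.py <<'E'
from h import *
s=read_state();M=T('wrist',s);w=camera('wrist')
import sys; cv2.imwrite(f'pics/{sys.argv[1]}.png',w)
a=np.radians(98.4);Y=np.array([np.cos(a),np.sin(a),0]);X=np.array([np.sin(a),-np.cos(a),0])
e=s['ee_pos'];ax=np.array([.6104-.1514*e[1],e[1],.15]);print('tcp off rail',((e-ax)@X).round(4))
m=silhouettes('hanger','wrist')
for d in m[:2]:
    k=d['mask'];c=np.where(k.any(0))[0];
    print(d['conf'],np.round(d['box'],1),'top rows',[(int(x),int(np.where(k[:,x])[0][0]),int(np.where(k[:,x])[0][-1])) for x in range(c[0]+2,c[-1],8)])
E
python3 st.py .5897,.1341,.186; python3 bl.py w5
```

```text
14.8167 [0.6108 0.0166 0.1874] [-0.4 -0.1 -1. ] [ 0.0584 -0.0175 -0.9981] 98.76 0.023715085989464858
J [-0.413  0.295  0.361  1.639 -0.088  1.169  1.687] [ 0.001  0.02   0.001 -0.026 -0.006 -0.017  0.002]
[ 0.1193 -0.0029 -0.0019]
tcp off rail 0.0029
0.83 [298.2 252.8 113.3 101.6] top rows [(244, 207, 250), (252, 202, 296), (260, 202, 297), (268, 202, 296), (276, 202, 296), (284, 202, 297), (292, 203, 297), (300, 203, 297), (308, 203, 297), (316, 203, 251), (324, 205, 231), (332, 205, 231), (340, 206, 231), (348, 217, 230)]
```

>>> {"method": "carry_out", "body": {
  "rows": [
    [1, 0, -0.18, 0.03, 0],
    [1, 0, 0, 0, 0]
  ]
}}

```text
time: 15.08
ee_pos: [0.608, 0.0162, 0.1874]
eef_rot: [0.65, 0.759, 0.014, 0.03]
ft_force: [-0.3, -0.2, -0.9]
width: 0.0238
```

```bash
python3 st.py .5897,.1341,.186; python3 bl.py w6; python3 - <<'E'
from h import *
s=read_state();M=T('wrist',s);y=s['ee_pos'][1]
a=np.radians(98.4);Y=np.array([np.cos(a),np.sin(a),0]);X=np.array([np.sin(a),-np.cos(a),0]);Z=np.array([0,0,1.])
g=cv2.cvtColor(cv2.imread('pics/w6.png'),cv2.COLOR_BGR2GRAY)
for x in (210,225,370,390): i=np.where(g[225:270,x]>150)[0]+225;print(x,i[[0,-1]])
i0=i
for f in range(-4,9,2):
    t=np.radians(f);x=np.cos(t)*X-np.sin(t)*Z;z=np.sin(t)*X+np.cos(t)*Z
    seat=onz('wrist',(284,(i[0]+i[-1])/2),.15,M)
    print(f,proj('wrist',[seat+x*.012-z*.085+Y*w for w in (.03,.0475)]+[seat-x*.008+z*.065],M).round(1).tolist())
E
```

```text
15.0833 [0.608  0.0162 0.1874] [-0.3 -0.2 -0.9] [ 0.064  -0.017  -0.9978] 98.77 0.023787659559161223
J [-0.415  0.285  0.361  1.652 -0.085  1.161  1.685] [-0.001  0.019  0.001 -0.028 -0.004 -0.004  0.003]
[ 0.1193 -0.     -0.0018]
tcp off rail 0.0
0.71 [299.  253.3 112.6  92.3] top rows [(244, 215, 249), (252, 208, 296), (260, 207, 296), (268, 207, 296), (276, 208, 297), (284, 208, 297), (292, 208, 297), (300, 207, 297), (308, 207, 297), (316, 207, 252), (324, 213, 236), (332, 213, 236), (340, 213, 236), (348, 224, 236)]
210 [237 258]
225 [237 257]
370 [239 259]
390 [239 259]
-4 [[324.8, 222.8], [347.6, 223.2], [281.0, 294.7]]
-2 [[325.0, 219.0], [347.7, 219.3], [280.9, 300.6]]
0 [[325.1, 215.2], [347.9, 215.5], [280.8, 306.2]]
2 [[325.2, 211.4], [348.1, 211.7], [280.8, 311.8]]
4 [[325.4, 207.6], [348.3, 207.9], [280.8, 317.1]]
6 [[325.5, 203.8], [348.5, 204.1], [280.7, 322.3]]
8 [[325.7, 200.1], [348.8, 200.4], [280.7, 327.3]]
```

>>> {"method": "carry_out", "body": {
  "rows": [
    [1, 0.4, 0, 0, 0],
    [1, 0.4, 0, 0, 0],
    [1, 0.4, 0, 0.02, 0],
    [1, 0.4, 0, 0, 0],
    [1, 0.3, 0, 0.02, 0],
    [1, 0, 0, 0, 0]
  ]
}}

```text
time: 15.68
ee_pos: [0.6004, 0.0744, 0.1853]
eef_rot: [0.651, 0.758, 0.014, 0.032]
ft_force: [2.9, -1.0, 1.2]
width: 0.0239
```

```bash
python3 st.py .5897,.1341,.186; python3 bl.py w7
```

```text
15.6833 [0.6004 0.0744 0.1853] [ 2.9 -1.   1.2] [ 0.0666 -0.0208 -0.9976] 98.59 0.02385363061311901
J [-0.495  0.278  0.331  1.662 -0.062  1.155  1.566] [-0.006 -0.     0.007  0.    -0.003  0.001  0.01 ]
[ 0.0606 -0.0015 -0.0027]
tcp off rail 0.0013
0.6 [296.7 253.9 116.2  94. ] top rows [(244, 212, 250), (252, 207, 297), (260, 207, 297), (268, 207, 297), (276, 207, 297), (284, 207, 297), (292, 207, 297), (300, 207, 297), (308, 207, 297), (316, 207, 253), (324, 213, 235), (332, 213, 235), (340, 213, 235), (348, 226, 234)]
```

>>> {"method": "carry_out", "body": {
  "rows": [
    [1, 0.35, 0, 0, 0],
    [1, 0.35, 0, 0, 0],
    [1, 0.35, 0, 0, 0],
    [1, 0, 0, 0, 0]
  ]
}}

```text
time: 16.12
ee_pos: [0.5963, 0.1006, 0.1852]
eef_rot: [0.654, 0.756, 0.013, 0.033]
ft_force: [2.5, 6.3, 1.3]
width: 0.0238
```

```bash
python3 st.py .5897,.1341,.186; python3 bl.py w8; python3 - <<'E'
from h import *
w=cv2.imread('pics/w8.png');b=camera('scene');r=lambda i,w_,h_:cv2.resize(i,(w_,h_),interpolation=cv2.INTER_CUBIC)
cv2.imwrite('pics/l.png',np.vstack([r(w[170:310,220:500],800,400),r(b[190:260,250:390],400,200).repeat(1,0) if 0 else np.hstack([r(b[190:260,250:390],400,200),np.zeros((200,400,3),np.uint8)])]))
E
```

```text
16.1167 [0.5963 0.1006 0.1852] [2.5 6.3 1.3] [ 0.067  -0.0249 -0.9974] 98.17 0.02384456928570534
J [-0.532  0.278  0.318  1.66  -0.051  1.157  1.506] [ 0.014 -0.003  0.013  0.001 -0.013 -0.     0.019]
[ 0.034  -0.0017 -0.002 ]
tcp off rail 0.0011
0.74 [290.5 252.9 102.2  92.5] top rows [(244, 210, 250), (252, 207, 297), (260, 207, 297), (268, 206, 298), (276, 207, 298), (284, 207, 298), (292, 206, 297), (300, 206, 297), (308, 207, 298), (316, 207, 253), (324, 213, 235), (332, 231, 235)]
```

View pics/l.png

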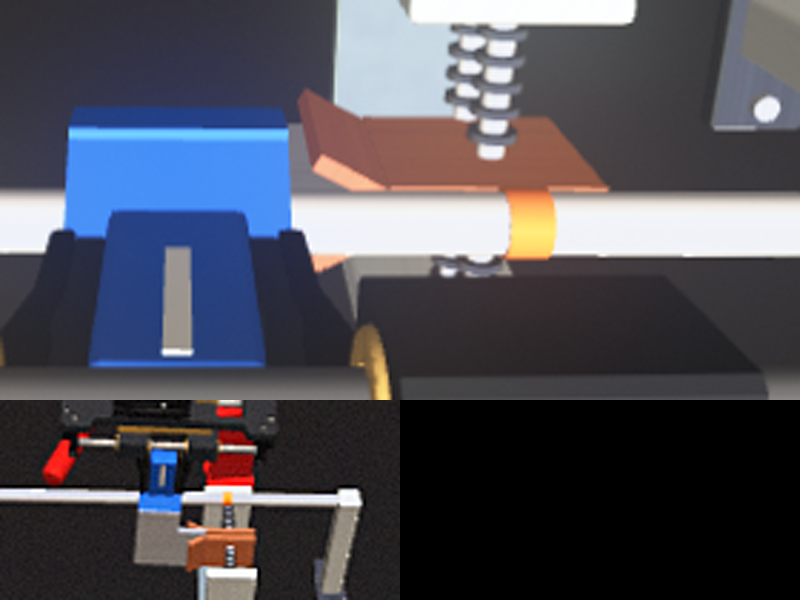

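Wrist view: the blade nose has gone in between the two copper plates, the saddle front sits at column 322 and the front orange band at 398–415. That leaves about 36 mm to go, so I advance part of the way and measure again.

>>> {"method": "carry_out", "body": {
  "rows": [
    [1, 0.35, 0, 0, -0.1],
    [1, 0.35, 0, 0, -0.05],
    [1, 0.3, 0, 0, 0],
    [1, 0, 0, 0, 0]
  ]
}}

```text
time: 16.6
ee_pos: [0.5937, 0.1188, 0.1854]
eef_rot: [0.653, 0.756, 0.009, 0.038]
ft_force: [1.0, 7.9, 2.7]
width: 0.0239
```

```bash
python3 st.py .5897,.1341,.186; python3 bl.py w9; cat > bd.py <<'E'
from h import *
import sys
s=read_state();M=T('wrist',s);w=cv2.imread(f'pics/{sys.argv[1]}.png');h=cv2.cvtColor(w,cv2.COLOR_BGR2HSV)
Y=np.array([np.cos(np.radians(98.5)),np.sin(np.radians(98.5)),0])
o=cv2.inRange(h,(10,150,180),(25,255,255));o[:225]=0;o[275:]=0
b=cv2.inRange(h,(95,130,100),(125,255,255))
for r in range(236,260,3):
    oc=np.where(o[r])[0];bc=np.where(b[r])[0]
    print(r,'orange',[(int(q[0]),int(q[-1])) for q in np.split(oc,np.where(np.diff(oc)>3)[0]+1) if len(q)],'blue',(bc[0],bc[-1]) if len(bc) else None)
E
python3 bd.py w9
```

```text
16.6 [0.5937 0.1188 0.1854] [1.  7.9 2.7] [ 0.0685 -0.0366 -0.997 ] 98.31 0.02394553304045737
J [-0.562  0.281  0.31   1.656 -0.034  1.161  1.463] [ 0.014 -0.004  0.016  0.001  0.003  0.003  0.015]
[ 0.0157 -0.0016 -0.0014]
tcp off rail 0.0012
0.93 [283.  253.2  82.8  92.8] top rows [(245, 208, 249), (253, 207, 297), (261, 207, 297), (269, 207, 296), (277, 207, 297), (285, 207, 297), (293, 208, 297), (301, 207, 297), (309, 207, 297), (317, 207, 250)]
236 orange [] blue (np.int64(243), np.int64(320))
239 orange [(364, 377)] blue (np.int64(243), np.int64(321))
242 orange [(364, 378)] blue (np.int64(243), np.int64(321))
245 orange [(364, 364)] blue (np.int64(243), np.int64(321))
248 orange [] blue (np.int64(243), np.int64(321))
251 orange [] blue (np.int64(246), np.int64(317))
254 orange [] blue (np.int64(257), np.int64(306))
257 orange [] blue (np.int64(257), np.int64(307))
```

>>> {"method": "carry_out", "body": {
  "rows": [
    [1, 0.35, 0, -0.02, 0],
    [1, 0.35, 0, -0.02, 0],
    [1, 0.35, 0, -0.02, 0],
    [1, 0, 0, 0, 0]
  ]
}}

```text
time: 17.03
ee_pos: [0.5901, 0.1418, 0.1855]
eef_rot: [0.656, 0.753, 0.005, 0.041]
ft_force: [1.0, 7.1, 3.0]
width: 0.0237
```

```bash
python3 st.py .5897,.1341,.186; python3 bl.py w10; python3 bd.py w10
```

```text
17.0333 [0.5901 0.1418 0.1855] [1.  7.1 3. ] [ 0.0683 -0.0463 -0.9966] 97.78 0.023716673508977385
J [-0.597  0.287  0.3    1.647 -0.02   1.168  1.404] [ 0.016 -0.005  0.015  0.008 -0.006 -0.002  0.02 ]
[-0.0076 -0.0014 -0.0002]
tcp off rail 0.0011
0.84 [282.1 253.5  86.6  92.8] top rows [(245, 209, 249), (253, 207, 297), (261, 207, 297), (269, 207, 297), (277, 207, 296), (285, 207, 296), (293, 208, 296), (301, 207, 297), (309, 207, 297), (317, 207, 251)]
236 orange [] blue (np.int64(243), np.int64(320))
239 orange [(220, 233), (322, 333)] blue (np.int64(243), np.int64(320))
242 orange [(220, 232)] blue (np.int64(243), np.int64(321))
245 orange [(233, 233)] blue (np.int64(243), np.int64(321))
248 orange [] blue (np.int64(243), np.int64(321))
251 orange [] blue (np.int64(246), np.int64(317))
254 orange [(327, 327)] blue (np.int64(257), np.int64(306))
257 orange [(221, 234), (328, 328)] blue (np.int64(257), np.int64(306))
```

>>> {"method": "carry_out", "body": {
  "rows": [
    [1, -0.1, 0, 0.12, -0.05],
    [1, -0.12, 0, 0.12, -0.05]
  ]
}}

```text
time: 17.3
ee_pos: [0.5918, 0.1412, 0.1844]
eef_rot: [0.651, 0.758, 0.01, 0.039]
ft_force: [-14.6, 11.3, 31.3]
width: 0.0239
```

```bash
python3 st.py .5897,.1341,.186; python3 bl.py w11; python3 bd.py w11
```

```text
17.3 [0.5918 0.1412 0.1844] [-14.6  11.3  31.3] [ 0.072  -0.0345 -0.9968] 98.56 0.023932353314228213
J [-0.588  0.286  0.297  1.651 -0.031  1.158  1.428] [ 0.053 -0.007 -0.017  0.016 -0.063 -0.059  0.142]
[-0.0068 -0.0031 -0.0015]
tcp off rail 0.0028
0.79 [283.5 252.4  84.3  98. ] top rows [(244, 206, 249), (252, 204, 297), (260, 205, 298), (268, 205, 297), (276, 205, 297), (284, 205, 298), (292, 205, 297), (300, 205, 297), (308, 205, 297), (316, 205, 252)]
236 orange [(220, 234)] blue (np.int64(243), np.int64(321))
239 orange [(220, 233), (329, 334)] blue (np.int64(243), np.int64(321))
242 orange [] blue (np.int64(243), np.int64(321))
245 orange [] blue (np.int64(243), np.int64(321))
248 orange [] blue (np.int64(243), np.int64(321))
251 orange [] blue (np.int64(246), np.int64(317))
254 orange [(221, 228), (234, 234), (327, 327)] blue (np.int64(257), np.int64(307))
257 orange [(328, 328)] blue (np.int64(257), np.int64(307))
```

>>> {"method": "carry_out", "body": {
  "rows": [
    [1, -0.12, -0.04, 0.03, 0],
    [1, -0.15, -0.05, 0.03, 0]
  ]
}}

```text
time: 17.57
ee_pos: [0.5911, 0.1379, 0.1851]
eef_rot: [0.65, 0.759, 0.015, 0.038]
ft_force: [5.3, 6.9, 2.5]
width: 0.0238
```

```bash
python3 st.py .5897,.1341,.186; python3 bl.py w12; python3 bd.py w12|head -4
```

```text
17.5667 [0.5911 0.1379 0.1851] [5.3 6.9 2.5] [ 0.0764 -0.0265 -0.9967] 98.81 0.023816117150472244
J [-0.582  0.278  0.298  1.659 -0.036  1.151  1.442] [ 0.047 -0.053  0.009  0.058 -0.029 -0.054  0.093]
[-0.0035 -0.0019 -0.0009]
tcp off rail 0.0016
0.92 [282.2 252.7  81.4  93.7] top rows [(244, 212, 250), (252, 206, 297), (260, 206, 297), (268, 205, 297), (276, 206, 297), (284, 206, 297), (292, 205, 296), (300, 206, 297), (308, 206, 297), (316, 206, 252)]
236 orange [(226, 238)] blue (np.int64(243), np.int64(321))
239 orange [(226, 239), (326, 340)] blue (np.int64(243), np.int64(321))
242 orange [] blue (np.int64(243), np.int64(321))
245 orange [] blue (np.int64(243), np.int64(321))
```

>>> {"method": "carry_out", "body": {
  "rows": [
    [1, 0, 0, 0, 0],
    [1, 0, 0, 0.05, 0]
  ]
}}

```text
time: 17.83
ee_pos: [0.5919, 0.137, 0.1846]
eef_rot: [0.65, 0.759, 0.016, 0.038]
ft_force: [-5.2, 1.1, 20.3]
width: 0.024
```

```bash
python3 st.py .5897,.1341,.186; python3 bl.py w13; python3 bd.py w13|head -4; python3 - <<'E'
from h import *
w=cv2.imread('pics/w13.png');b=camera('scene');t=camera('top');r=lambda i,w_,h_:cv2.resize(i,(w_,h_),interpolation=cv2.INTER_CUBIC)
cv2.imwrite('pics/m.png',np.vstack([r(w[180:310,200:460],700,350),np.hstack([r(b[190:260,250:390],350,175),r(b[90:330,120:440],350,175)])]))
E
python3 st.py
```

```text
17.8333 [0.5919 0.137  0.1846] [-5.2  1.1 20.3] [ 0.0783 -0.0256 -0.9966] 98.74 0.023980953100915574
J [-0.58   0.278  0.299  1.661 -0.037  1.147  1.443] [ 0.008  0.004  0.001  0.005 -0.013 -0.022  0.008]
[-0.0025 -0.0025 -0.0015]
tcp off rail 0.0022
0.98 [282.1 252.5  85.7  97.2] top rows [(243, 217, 249), (251, 205, 297), (259, 205, 298), (267, 204, 298), (275, 205, 298), (283, 205, 298), (291, 205, 298), (299, 205, 298), (307, 205, 297), (315, 204, 252)]
236 orange [(228, 241)] blue (np.int64(243), np.int64(321))
239 orange [(228, 241), (328, 342)] blue (np.int64(243), np.int64(321))
242 orange [(328, 328)] blue (np.int64(243), np.int64(321))
245 orange [] blue (np.int64(243), np.int64(321))
18.0333 [0.5919 0.137  0.1846] [-0.5  1.3  9.1] [ 0.0781 -0.0256 -0.9966] 98.72 0.02352825557247183
J [-0.58   0.278  0.299  1.661 -0.037  1.148  1.443] [-0.001 -0.001  0.001  0.003  0.001  0.001  0.001]
```

View pics/m.png

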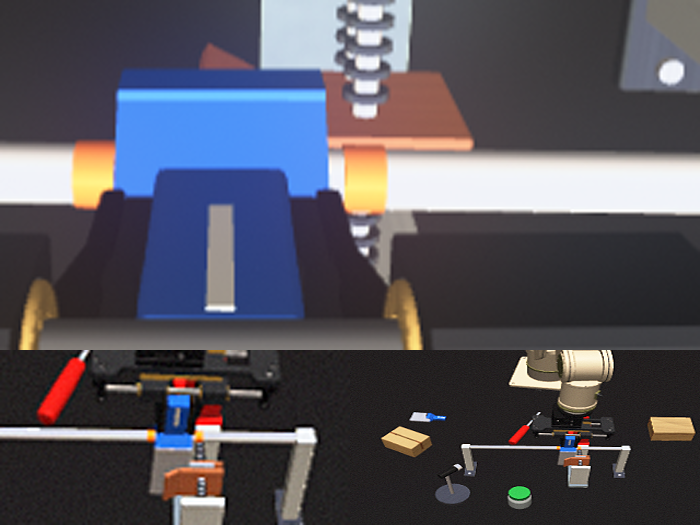

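>>> {"method": "carry_out", "body": {
  "rows": [
    [1, 0.1, -0.03, 0, 0],
    [1, 0.03, 0, 0.02, 0]
  ]
}}

```text
time: 18.2
ee_pos: [0.5917, 0.1375, 0.1848]
eef_rot: [0.651, 0.758, 0.016, 0.04]
ft_force: [-2.5, 2.5, 10.2]
width: 0.0236
```

```bash
python3 st.py .5897,.1341,.186; python3 bl.py w14; python3 bd.py w14|head -4; python3 st.py
```

```text
18.2 [0.5917 0.1375 0.1848] [-2.5  2.5 10.2] [ 0.0805 -0.0282 -0.9964] 98.56 0.023574041473359546
J [-0.584  0.277  0.299  1.662 -0.033  1.146  1.436] [ 0.003  0.002  0.002 -0.001 -0.001 -0.004 -0.009]
[-0.0031 -0.0024 -0.0013]
tcp off rail 0.0021
0.9 [281.7 255.5  84.   94.7] top rows [(244, 209, 250), (252, 205, 298), (260, 205, 298), (268, 205, 297), (276, 205, 297), (284, 205, 297), (292, 205, 297), (300, 205, 297), (308, 205, 297), (316, 205, 252)]
0.21 [102.2   8.   37.6  16. ] top rows [(85, 0, 8), (93, 0, 10), (101, 0, 13), (109, 0, 16), (117, 0, 10)]
236 orange [(227, 240)] blue (np.int64(243), np.int64(321))
239 orange [(227, 240), (327, 341)] blue (np.int64(243), np.int64(321))
242 orange [] blue (np.int64(243), np.int64(321))
245 orange [] blue (np.int64(243), np.int64(321))
18.3 [0.5916 0.1376 0.1848] [0.4 0.1 8.8] [ 0.0802 -0.028  -0.9964] 98.57 0.023728365813118116
J [-0.583  0.277  0.299  1.662 -0.033  1.146  1.436] [-0.002  0.001 -0.     0.001  0.001 -0.001  0.002]
```

>>> {"method": "carry_out", "body": {
  "rows": [
    [1, 0.14, 0, 0, 0],
    [1, 0.03, 0, 0.02, 0]
  ]
}}

```text
time: 18.47
ee_pos: [0.5915, 0.1387, 0.1847]
eef_rot: [0.652, 0.757, 0.014, 0.041]
ft_force: [-3.8, 4.5, 11.2]
width: 0.0237
```

```bash
python3 bl.py w15|head -1; python3 bd.py w15|head -3; python3 st.py; sleep 0; python3 - <<'E'
from h import *
for _ in range(6): camera('top')
s=read_state();print(s['ee_pos'],s['ft_force'])
E
python3 bl.py w16|head -1; python3 bd.py w16|head -3
```

```text
tcp off rail 0.0021
236 orange [(225, 238)] blue (np.int64(243), np.int64(321))
239 orange [(225, 238), (328, 338)] blue (np.int64(243), np.int64(321))
242 orange [] blue (np.int64(243), np.int64(321))
18.5667 [0.5915 0.1388 0.1848] [-0.3  0.3  9.2] [ 0.0806 -0.0313 -0.9963] 98.38 0.023898501601878234
J [-0.587  0.277  0.299  1.661 -0.029  1.147  1.428] [ 0.     0.    -0.002  0.001  0.    -0.003  0.001]
[0.59148811 0.13877233 0.18477516] [-0.66848726  2.09184422  9.48796958]
tcp off rail 0.0021
236 orange [(225, 238)] blue (np.int64(243), np.int64(321))
239 orange [(225, 238), (325, 338)] blue (np.int64(243), np.int64(320))
242 orange [] blue (np.int64(243), np.int64(321))
```

```bash
python3 -c "
from bench import *
print(close_job())"
```

```text
the job is handed in; nothing more can be done
None
```

I hooked the larger gauge over the free stretch of the rail, nose towards the plates, and slid it until the blade was between the two copper plates. I handed it in at about 19 s while still holding the handle. No verdict was reported.

**Last checks:**
- **Position:** in the wrist picture the gaps from saddle to band are about 4–5 px on each side, so the saddle is centred to about 0.5 mm. My earlier estimate of the mark from world coordinates was about 4 mm short of this; I trusted the close-up view.
- **Seating:** the tool height of 0.185 m matches the gauge sitting on the rail, with about 9 N pressing it down.
- **Grip:** the jaws read 23.8 mm on the 24 mm handle, and the tool held still over the last 0.3 s I watched.
- **Plates:** the blade was visible between them, and I felt about 6–8 N of drag along the rail while sliding in. I could not measure how far each plate opened.

**Not perfect:**
- **Hand tilt:** the hand finished about 5° off vertical. The tool sits about 2 mm off the rail's axis, so the gauge may be rolled 2–3° on the rail.
- **Roll before entry:** the gauge rolled about 6–8° on the rail partway through, and I straightened it before it reached the plates.
- **Overshoot:** I passed the mark by about 2 mm, then backed up and re-centred.

In the last scene picture the microphone stand, box, jar, screwdriver and red look-alike appeared to be where they started; I did not measure their positions.

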